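# Index a blank to its next flat and torque down the clamp

### The job

The hexagonal blank in the indexing head has to be brought round to its next flat and locked there. Push the upright peg round clockwise (seen from above) so that the index plate goes on by exactly four clicks; then push the handle of the torque wrench that sits on the clamp nut clockwise until the nut is tight and the wrench's joint gives, stop there before the handle folds as far as its stop, and let it spring back straight. Leave the other things on the bench where they are.

Things in the scene. Friction and masses are not known exactly. Their poses are not given: they have to be found in the camera images.
- fixture: Indexing head fixed to the bench: steel sub-plate 180 x 250 x 14 mm, round iron base, steel index plate (123 mm across, top 66 mm above the bench), dark collet nose (50 mm across, to 88 mm) holding a brass hexagonal blank (22 mm across flats, to 110 mm). Origin: on the vertical spindle axis at bench level; z up, x away from the robot at zero yaw. Place and yaw (up to 0.18 rad either way) vary.
- peg (a point): Upright steel peg on the index plate, 12 mm across, from 66 to 105 mm above the bench, 42 mm from the spindle axis; point on its axis at 88 mm. It starts on the robot's side, 165 degrees anticlockwise of the fixture's x; four clicks take it to 105. Passing a click takes about 6 N. 11 mm clear between it and the collet nose; the clamp strap (top 79 mm) reaches to 54 mm from the spindle axis.
- index_plate (a joint): Angle of the index plate, rad, 0 at the start, growing clockwise from above. Sprung detent, 24 clicks a turn, 0.2618 rad (15 degrees) each: left alone it settles in the nearest click; it does not run on by itself past the next one. Four clicks = 1.047 rad. It turns both ways.
- stud (a point): Point on the vertical axis of the clamp stud and nut, at the height of the wrench's axis, 115 mm above the bench; 90 mm from the spindle axis along the fixture's -y. The wrench swings level about this axis.
- clamp_nut (a joint): Angle of the clamp nut, which turns with the wrench's socket and head, rad, growing clockwise from above (tightening). It starts slack between 0.08 and 0.35 and comes up tight at 0.75. At 0 the wrench points to the fixture's -y (92 degrees clockwise of its x); tightening swings it towards the robot. It runs stiffly (about 8 N at mid grip) and stays where it is left.
- grip (a point): Middle of the wrench's black grip, on its axis: grip 26 mm across, 92 mm long, level, 115 mm above the bench, 188 mm from the stud axis when the wrench is straight. Nothing stands under or beside it.
- pivot (a point): Pin of the wrench's break-over joint, between head and handle, 45 mm from the stud axis, 115 mm above the bench. The handle (steel fork, 19 mm tube, black grip) runs out 190 mm from here.
- handle (a joint): Fold of the handle about the pivot, rad: 0 straight, held by a preloaded spring; it grows as the handle, pushed clockwise with the nut tight, gives: at 17 to 18 N at mid grip, after which the resistance soon drops to about a third; stop at 0.35. 0.1 or more: it has given; over 0.32: driven on to its stop. It springs back to 0 when the push is taken away.
- tin: Bystander: flat round aluminium tin, 76 mm across, 22 mm high, on the bench left of the head. Origin under its centre.
- tape: Bystander: roll of paper tape lying flat, 76 mm across, 19 mm high, on the bench left of the head. Origin under its centre.
- blank_mid (a point): Bystander: spare brass hexagonal blank standing upright on the bench beyond the clamp, 22 mm across flats, 50 mm high; its centre.

How it is judged:
By the outcome, as a careful person would: the job done as asked, in the order asked, and still so for the second after the job is handed in, with the robot touching nothing.
It also fails if it takes over 48 s, if anything falls off the work surface, if the arm or the gripper's body presses on something with over 40 N, if the wrist force passes 120 N, or if a joint passes its speed limit or range.

### The arm

A 6-joint arm with a two-finger parallel gripper is mounted at the origin on the work surface. World frame = base frame: x ahead of the robot, y to its left, z up, the work surface at z = 0. Lengths are in mm, angles in rad, forces in N, time in s.
With the tool pointing down it reaches from about 350 to 875 mm from the base axis. Payload 4.2 kg.
Tool frame: the origin (TCP) lies midway between the tips of the shut fingers; the grasp point (between the pads) lies 19 mm behind it; y points along the fingers, x is the direction in which the jaws open and shut, and the axes are right-handed (so a half turn about y gives the same grasp; the last joint's range is limited). The gripper opens to 85 mm and grips with 20 to 120 N. Pads are 22 mm wide; open, the fingers measure 114 mm over their backs; the gripper's body (76 mm by 85 mm) begins 54 mm behind the grasp point. The pads swing forward as they close: fully open they stand 13 mm farther back than shut.
Start: joints at [1.51, 0.385, 0.008, 0, -1.194, -0.259], TCP at [196.453, 593.3, 231.312] pointing down, gripper open.
Joint ranges: [-3.14, 3.14], [-1.21, 2.06], [-1.07, 1.41], [-3.16, 2.05], [-2.99, -0.16], [-3.1, 3.1]. Speed limits (rad/s): [2.79, 2.79, 3.14, 3.14, 3.14, 3.14].

### API

Orientations are given as a unit quaternion [x, y, z, w].
In Python, from bench import read_state, get_image, job_done gives the robot as it stands.
- The arm moves only by the tool play_rows, never from a script. Its argument "series" is a list of rows, each a list of 7 numbers: the shift along the tool's x, y, z in m, then the turn, a rotation vector about the tool's x, y, z in rad, then the finger opening in m, from 0 to 0.0854. In form: [[x, y, z, wx, wy, wz, claw], ...]. A call has 1 to 10 rows; each row shifts and turns the pose as measured when the row begins, along the tool's axes as they then stand; what a row does not reach is not made up. A row lasts 1/10 s, in which the tool goes at most 50 mm and 8.59 degrees, less where a joint would pass 70% of its speed; a pose out of reach is approached as far as the arm can. A call with a gripper value outside its range is refused whole. The fingers move at their own pace and stop on an object; the grip force is fixed at half the most. Time passes only in rows, so rows that do not move let the fingers close. It gives the time, the measured TCP pose, the force and the opening at its end, in the units of the state.
- read_state(): the state, without advancing time (a new reading comes with each control period).
- get_image(name): name is "scene" or "top" or "wrist"; returns a dict with "color" (420x560x3 uint8, red, green, blue), "intrinsics" (3x3 intrinsics, pixels), "D" ([k1, k2, p1, p2, k3] as OpenCV has them; the pictures are not rectified), "origin" and "orientation" of the camera in the world. Camera axes: x right, y down, z forward; pixel columns grow to the right and rows downward; lengths in mm; the calibration is good to about 2 mm. A picture is of the moment at which its call begins. There is no depth.
- job_done(): hands the job in, once; it reports no verdict.
The state is a dict: "clock": time; "joints": joint angles; "joint_vel": joint speeds; "joint_efforts": joint torques, N m; "position": TCP position; "ee_rot": TCP orientation; "contact_force": force on the tool from outside, world axes, zero at the start; "wrist_torque": the same for the moment, N m; "gripper_width": finger opening in mm.
Only numpy, scipy, OpenCV 4.12 (cv2) and the standard library are available. Lean on these libraries where they do the work, as an engineer would, in place of code of your own. Each camera call takes 0.05 s, during which the arm holds its last target. There are 200 camera calls.

## Working session

There is one attempt and no reset: what is moved stays moved. The work goes in short steps, Python scripts to look and compute and a tool call to move; the robot and the scene stay as the last step left them, time stands still between calls to the robot, and variables do not carry over. Pictures are saved under pics/ and viewed, about 8 in all and at most 12, crops included, and the job is handed in when it is done.

Besides the shell and the picture viewer there is one more tool, called after ">>>" by a JSON object that holds its "api" and its "payload", one argument or row to a line. play_rows: Moves the arm, as the interface text tells. Its arguments: {"type":"object","properties":{"series":{"type":"array","items":{"type":"array","items":{"type":"number"}}}},"required":["series"]}

```bash
ls; mkdir -p pics
python3 - <<'E'
from bench import *
import cv2
s=read_state()
print({k:s[k] for k in('clock','position','ee_rot','contact_force','gripper_width')})
for n in('scene','top'):
    g=get_image(n); cv2.imwrite(f'pics/{n}0.png',g['color'][:,:,::-1]); print(n,g['intrinsics'],g['D'],g['origin'],g['orientation'])
E
```

```text
pics
{'clock': 0.0, 'position': array([196.28677685, 592.75721384, 230.22648628]), 'ee_rot': array([ 0.41456198, -0.57279795,  0.57374547, -0.41334853]), 'contact_force': array([ 0.02793641, -0.0591388 , -0.35340256]), 'gripper_width': 85.38927078546662}
scene [[490.14965565   0.         266.51718291]
 [  0.         490.14965565 201.12808806]
 [  0.           0.           1.        ]] [0.02484514 0.         0.         0.         0.        ] [1100.99824981  670.8677633   632.9485513 ] [ 0.27829119  0.84552493 -0.43573813 -0.13331875]
top [[397.36115161   0.         276.68811842]
 [  0.         397.36115161 209.1907502 ]
 [  0.           0.           1.        ]] [-0.03191291  0.          0.          0.          0.        ] [583.43470685  71.74269161 909.68220406] [-0.70175414  0.7095639  -0.04263021  0.04735886]
```

View pics/top0.png

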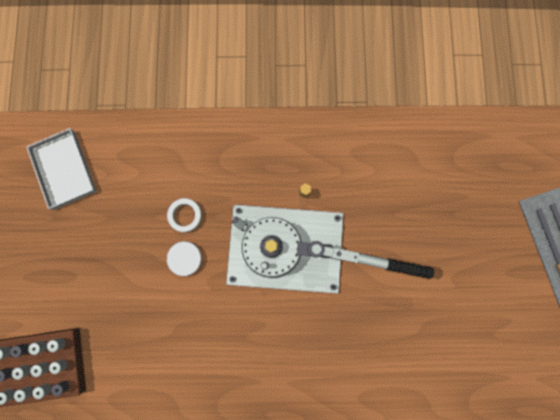

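View pics/scene0.png

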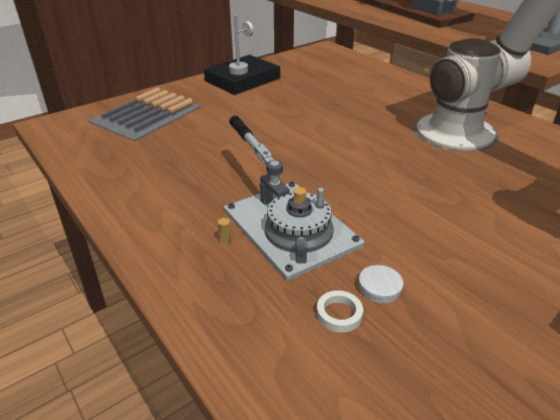

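```bash
cat > h.py <<'E'
import numpy as np, cv2
from bench import *
from scipy.spatial.transform import Rotation as R
def ray(g,px,z):
    p=cv2.undistortPoints(np.array(px,float).reshape(-1,1,2),g['intrinsics'],np.array(g['D'])).reshape(-1,2)
    d=R.from_quat(g['orientation']).apply(np.c_[p,np.ones(len(p))]); o=np.array(g['origin'])
    return o+d*((z-o[2])/d[:,2])[:,None]
def blobs(m,lo=15):
    n,l,s,c=cv2.connectedComponentsWithStats(m.astype(np.uint8)); return [(c[i].round(1),s[i].tolist(),l==i) for i in range(1,n) if s[i,4]>=lo]
def proj(g,P):
    r=R.from_quat(g['orientation']).inv(); t=-r.apply(np.array(g['origin']))
    return cv2.projectPoints(np.array(P,float),r.as_rotvec(),t,g['intrinsics'],np.array(g['D']))[0].reshape(-1,2)
E
python3 - <<'E'
from h import *
g=get_image('top'); c=g['color']; hsv=cv2.cvtColor(c,cv2.COLOR_RGB2HSV)
roi=np.zeros(c.shape[:2],bool); roi[170:300,220:440]=1
print('axes',R.from_quat(read_state()['ee_rot']).as_matrix().round(3))
H,S,V=[hsv[:,:,i] for i in range(3)]
for b in blobs((H>15)&(H<30)&(S>120)&(V>150)&roi): print('brass',b[0],b[1],ray(g,b[0],110).round(1))
for b in blobs((V<50)&roi,6): print('dark',b[0],b[1],ray(g,b[0],115).round(1), ray(g,b[0],14).round(1))
b=max([b for b in blobs((V<60)&roi) if b[0][0]>360],key=lambda b:b[1][4])
ys,xs=np.nonzero(b[2]); print('gripline',cv2.fitLine(np.c_[xs,ys].astype(np.float32),2,0,.01,.01).ravel(), cv2.minAreaRect(np.c_[xs,ys].astype(np.float32)))
print(ray(g,[[238,211],[338,217],[333.5,287],[233,279]],14).round(1))
print('peg',ray(g,[265,266],105))
cv2.imwrite('pics/topc.png',cv2.resize(c[190:310,220:380,::-1],None,fx=5,fy=5,interpolation=cv2.INTER_CUBIC))
E
```

```text
axes [[-0.315 -0.     0.949]
 [-0.949 -0.002 -0.315]
 [ 0.002 -1.     0.   ]]
brass [305.1 188.3] [299, 183, 12, 12, 103] [[728.2  18.1 110. ]]
brass [270.9 245.6] [266, 240, 11, 12, 93] [[612.4  88.9 110. ]]
dark [410.4 268.5] [388, 260, 45, 18, 439] [[ 563.7 -187.2  115. ]] [[ 561.1 -220.2   14. ]]
gripline [9.7949088e-01 2.0148845e-01 4.1038708e+02 2.6848386e+02] ((410.40386962890625, 268.4807434082031), (45.69506072998047, 10.59027099609375), 11.309932708740234)
[[695.  165.1  14. ]
 [678.7 -61.6  14. ]
 [522.7 -47.1  14. ]
 [542.5 176.1  14. ]]
peg [[571.84497319 101.25848246 105.        ]]
```

View pics/topc.png

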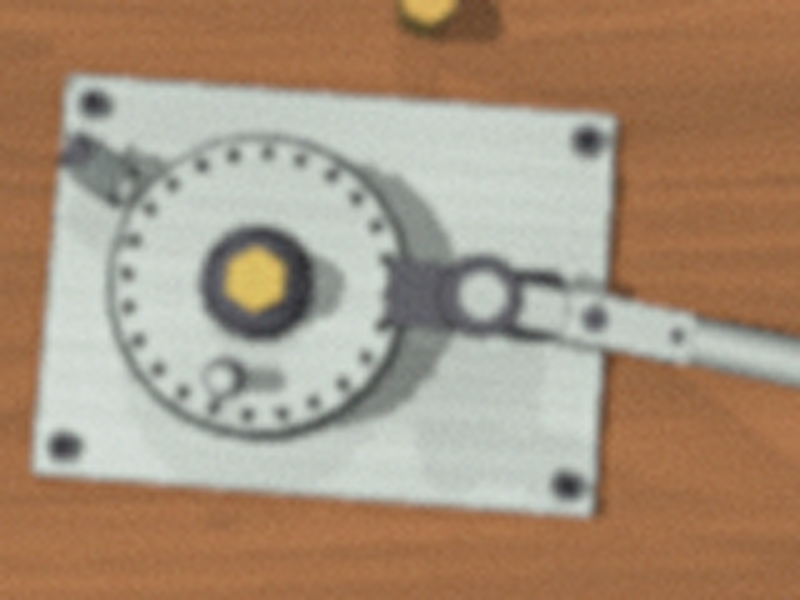

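The top view gives the spindle at about px (271,246), the peg at (264.5,266), the nut at (316.5,249) and the grip middle at (410.4,268.5). Yaw is about -0.08. The peg and grip distances agree with the sizes given to within 3 mm, so I'm moving in now.

>>> {"api": "play_rows", "payload": {
  "series": [
    [0.0265,0,0.039,0,0,0,0.03],
    [0.0265,0,0.039,0,0,0,0.03],
    [0.0265,0,0.039,0,0,0,0.03],
    [0.0265,0,0.039,0,0,0,0.03],
    [0.0265,0,0.039,0,0,0,0.03],
    [0.0265,0,0.039,0,0,0,0.03],
    [0.0265,0,0.039,0,0,0,0.03],
    [0.0265,0,0.039,0,0,0,0.03],
    [0.0265,0,0.039,0,0,0,0.03],
    [0.0265,0,0.039,0,0,0,0.03]
  ]
}}

```text
clock: 1.15
position: [489.5, 209.2, 227.8]
ee_rot: [0.419, -0.57, 0.572, -0.416]
contact_force: [-0.1, 0.1, 0.8]
gripper_width: 30.1
```

>>> {"api": "play_rows", "payload": {
  "series": [
    [0.025,0.017,0.0375,0,0,0,0.03],
    [0.025,0.017,0.0375,0,0,0,0.03],
    [0.025,0.017,0.0375,0,0,0,0.03],
    [0,0.01,0,0,0,0,0.03],
    [0,0,0,0,0,0,0.03]
  ]
}}

```text
clock: 1.65
position: [579.2, 93.3, 164.3]
ee_rot: [0.416, -0.572, 0.573, -0.414]
contact_force: [-0.7, 1.6, 0.0]
gripper_width: 30.2
```

```bash
cat >> h.py <<'E'
O=np.array([612.4,88.9]); yaw=-0.08; ST=O+90*np.array([np.sin(yaw),-np.cos(yaw)])
def togo(P,xdir):
    s=read_state(); r=R.from_quat(s['ee_rot']); M=r.as_matrix()
    x=np.r_[xdir,0]/np.linalg.norm(xdir); y=np.array([0,0,-1.]); T=np.c_[x,y,np.cross(x,y)]
    print('t',s['clock'].round(2) if hasattr(s['clock'],'round') else s['clock'],'pos',s['position'].round(1),'F',s['contact_force'].round(1),'w',round(s['gripper_width'],1))
    print('shift tool',(M.T@(np.array(P)-s['position'])).round(1),'turn',R.from_matrix(M.T@T).as_rotvec().round(3))
def pegpose(a,r=42,z=84):
    t=yaw+np.radians(a); return np.r_[O+r*np.array([np.cos(t),np.sin(t)]),z], -np.array([np.sin(t),-np.cos(t)])
E
python3 - <<'E'
from h import *
togo(*pegpose(165))
g=get_image('wrist'); c=g['color']
P=[np.r_[O,110],pegpose(165,z=105)[0],pegpose(165,z=66)[0],np.r_[ST,115]]
for p in proj(g,P): cv2.drawMarker(c,tuple(int(v) for v in p.round()),(255,0,0),0,10,1); print(p.round(1))
cv2.imwrite('pics/w1.png',c[:,:,::-1])
E
```

```text
t 1.65 pos [579.2  93.3 164.3] F [-0.7  1.6  0. ] w 30.2
shift tool [-7.5 80.3 -9. ] turn [0.001 0.025 0.005]
[272.2 182.4]
[271.4 236.6]
[272.5 217.9]
[408.5 152.3]
```

View pics/w1.png

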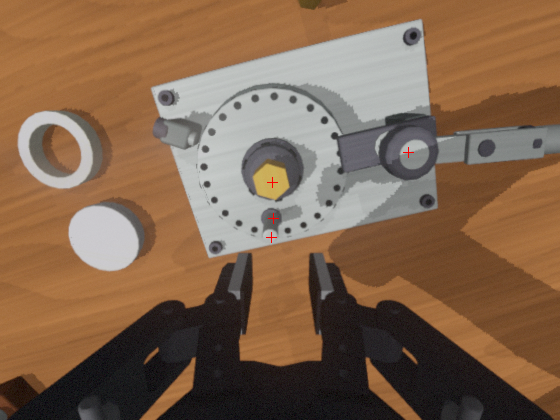

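The wrist view confirms it: the blank (272,182), the peg top (271,237) and the stud (408,152) all lie within about 1-2 mm of the predicted marks. I'll cage the peg.

>>> {"api": "play_rows", "payload": {
  "series": [
    [-0.0075,0,-0.009,0,0.025,0,0.03],
    [0,0.02,0,0,0,0,0.03],
    [0,0.02,0,0,0,0,0.03],
    [0,0.02,0,0,0,0,0.03],
    [0,0.015,0,0,0,0,0.03],
    [0,0,0,0,0,0,0.03]
  ]
}}

```text
clock: 2.3
position: [573.2, 112.5, 95.0]
ee_rot: [0.408, -0.573, 0.577, -0.415]
contact_force: [0.4, -0.2, 0.4]
gripper_width: 30.0
```

Run:
```python
from h import *
togo(*pegpose(165))
```

```text
t 2.3 pos [573.2 112.5  95. ] F [ 0.4 -0.2  0.4] w 30.0
shift tool [ 9.1 11.   2.6] turn [-0.01   0.013 -0.004]
```

>>> {"api": "play_rows", "payload": {
  "series": [
    [0.006,0.007,0.0026,0,0,0,0.02],
    [0.002,0.004,0,0,0,0,0.02],
    [0,0,0,0,0,0,0.02],
    [0,0,0,0,0,0,0.02]
  ]
}}

```text
clock: 2.7
position: [574.3, 106.0, 87.3]
ee_rot: [0.407, -0.571, 0.577, -0.418]
contact_force: [-0.1, -0.5, 0.3]
gripper_width: 19.5
```

Run:
```python
from h import *
togo(*pegpose(165))
```

```text
t 2.7 pos [574.3 106.   87.3] F [-0.1 -0.5  0.3] w 19.5
shift tool [ 3.4  3.3 -0.5] turn [-0.015  0.017 -0.008]
```

>>> {"api": "play_rows", "payload": {
  "series": [
    [-0.0044,0.003,0.0002,0,0.105,0,0.02],
    [-0.0044,0,0.0002,0,0.105,0,0.02],
    [-0.0044,0,0.0002,0,0.105,0,0.02],
    [-0.0044,0,0.0002,0,0.105,0,0.02]
  ]
}}

```text
clock: 3.1
position: [581.4, 116.5, 85.9]
ee_rot: [0.275, -0.647, 0.653, -0.281]
contact_force: [0.1, -1.1, -0.3]
gripper_width: 20.0
```

Run:
```python
from h import *
s=read_state()['position']; v=s[:2]-O; print('ang',np.degrees(np.arctan2(v[1],v[0])-yaw),np.hypot(*v))
togo(*pegpose(145)); togo(*pegpose(105))
```

```text
ang 142.88086270972897 41.53470353504506
t 3.1 pos [581.4 116.5  85.9] F [ 0.1 -1.1 -0.3] w 20.0
shift tool [ 1.6  1.9 -0.4] turn [-0.011 -0.071 -0.005]
t 3.1 pos [581.4 116.5  85.9] F [ 0.1 -1.1 -0.3] w 20.0
shift tool [-26.1   2.1   7.5] turn [-0.009  0.627 -0.008]
```

>>> {"api": "play_rows", "payload": {
  "series": [
    [-0.0046,0.001,0.0002,0,0.1,0,0.02],
    [-0.0046,0,0.0002,0,0.1,0,0.02],
    [-0.0046,0,0.0002,0,0.1,0,0.02],
    [-0.0046,0,0.0002,0,0.1,0,0.02],
    [-0.0046,0,0.0002,0,0.1,0,0.02],
    [-0.003,0,0,0,0.08,0,0.02],
    [0,0,0,0,0,0,0.02]
  ]
}}

```text
clock: 3.8
position: [592.3, 121.0, 85.5]
ee_rot: [0.077, -0.698, 0.71, -0.063]
contact_force: [-2.4, -1.8, -0.4]
gripper_width: 20.0
```

Run:
```python
from h import *
s=read_state()['position']; v=s[:2]-O; print('ang',np.degrees(np.arctan2(v[1],v[0])-yaw),np.hypot(*v))
togo(*pegpose(105))
g=get_image('top'); c=g['color']
for a in(105,120): print(a,proj(g,[pegpose(a,z=105)[0]]))
w=get_image('wrist'); k=w['color']
for a in(105,120):
    p=proj(w,[pegpose(a,z=105)[0]])[0]; cv2.drawMarker(k,tuple(int(v) for v in p.round()),(255,0,0) if a==105 else (0,255,0),0,10,1)
cv2.imwrite('pics/w2.png',np.hstack([cv2.resize(c[190:310,220:380],(560,420)),k])[:,:,::-1][:, ::1])
im=cv2.imread('pics/w2.png'); cv2.imwrite('pics/w2.png',cv2.resize(im,(800,300)))
```

```text
ang 126.58446660963347 37.87794606985836
t 3.8 pos [592.3 121.   85.5] F [-2.4 -1.8 -0.4] w 20.0
shift tool [-14.1   1.1  -6.6] turn [-0.015  0.016  0.022]
105 [[250.53851382 249.66081949]]
120 [[252.22588355 254.84439062]]
```

View pics/w2.png

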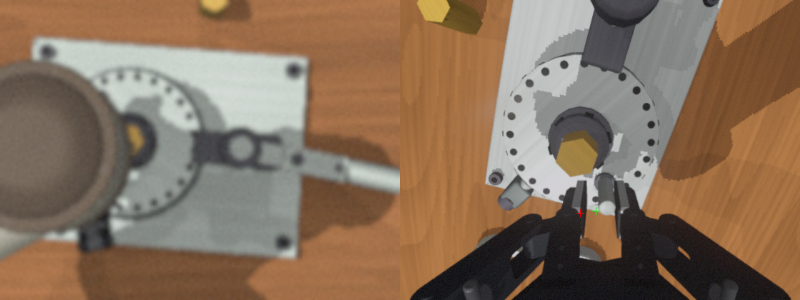

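>>> {"api": "play_rows", "payload": {
  "series": [
    [-0.003,0,-0.004,0,0,0,0.02],
    [-0.005,0,-0.003,0,0,0,0.02],
    [-0.005,0,-0.001,0,0,0,0.02]
  ]
}}

```text
clock: 4.2
position: [598.9, 128.0, 84.8]
ee_rot: [0.082, -0.696, 0.711, -0.06]
contact_force: [0.9, -0.1, -0.9]
gripper_width: 20.2
```

```bash
cat >> h.py <<'E'
def pegst():
    s=read_state()['position']; v=s[:2]-O; print('ang',np.degrees(np.arctan2(v[1],v[0])-yaw),np.hypot(*v)); togo(*pegpose(105))
E
python3 -c "from h import *; pegst()"
```

```text
ang 113.62225786571675 41.33392145182351
t 4.2 pos [598.9 128.   84.8] F [ 0.9 -0.1 -0.9] w 20.2
shift tool [-6.2  0.6 -1. ] turn [-0.018  0.02   0.032]
```

>>> {"api": "play_rows", "payload": {
  "series": [
    [-0.004,0,-0.0005,0,0,0,0.02],
    [-0.004,0,0,0,0,0,0.02],
    [-0.003,0,0,0,0,0,0.02]
  ]
}}

```text
clock: 4.5
position: [606.8, 131.1, 84.5]
ee_rot: [0.085, -0.696, 0.711, -0.058]
contact_force: [0.2, 0.4, -0.1]
gripper_width: 19.7
```

```bash
python3 -c "from h import *; pegst()"
```

```text
ang 102.12968161448909 42.596406401424765
t 4.5 pos [606.8 131.1  84.5] F [ 0.2  0.4 -0.1] w 19.7
shift tool [2.1 0.6 0.5] turn [-0.017  0.021  0.04 ]
```

>>> {"api": "play_rows", "payload": {
  "series": [
    [0,0,0,0,0,0,0.02]
  ]
}}

```text
clock: 4.6
position: [608.4, 131.9, 84.9]
ee_rot: [0.084, -0.696, 0.71, -0.06]
contact_force: [-0.7, -0.7, 0.2]
gripper_width: 20.0
```

Run:
```python
from h import *
pegst()
w=get_image('wrist'); k=w['color'].copy()
for a in(90,105,120):
    p=proj(w,[pegpose(a,z=105)[0]])[0]; print(a,p); cv2.drawMarker(k,tuple(int(v) for v in p.round()),(255,0,0) if a==105 else (0,255,0),0,10,1)
cv2.imwrite('pics/w3.png',cv2.resize(k[200:380,150:430,::-1],None,fx=2,fy=2))
```

```text
ang 99.87576205193508 43.14588287013648
t 4.6 pos [608.4 131.9  84.9] F [-0.7 -0.7  0.2] w 20.0
shift tool [3.8 1.  0.9] turn [-0.016  0.022  0.036]
90 [267.44238267 281.48786626]
105 [290.44126572 284.13409989]
120 [313.4798629  281.45255941]
```

View pics/w3.png

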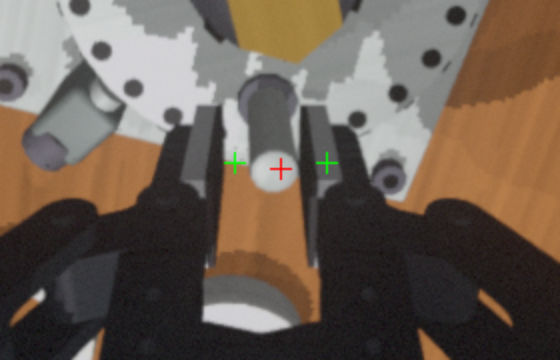

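The peg top shows at crop (274,170), next to the 105-degree mark (281,168) and clear of both fingers, so that is four clicks. Lifting off.

>>> {"api": "play_rows", "payload": {
  "series": [
    [0,-0.01,0,0,0,0,0.026],
    [0,-0.03,0,0,0,0,0.026],
    [0,-0.04,0,0,0,0,0.026],
    [0,-0.02,0,0,0,0,0],
    [0,0,0,0,0,0,0]
  ]
}}

```text
clock: 5.15
position: [614.4, 134.6, 191.1]
ee_rot: [0.082, -0.696, 0.71, -0.062]
contact_force: [-0.2, 0.2, 0.4]
gripper_width: 0.1
```

```bash
cat >> h.py <<'E'
def wr(a): t=yaw-np.radians(92)-a; return np.array([np.cos(t),np.sin(t)]), np.array([np.sin(t),-np.cos(t)])
def wpose(a,back,r=188,z=95):
    d,t=wr(a); return np.r_[ST+r*d-back*t,z], t
E
python3 - <<'E'
from h import *
print(ST)
g=get_image('top'); c=g['color']
roi=np.zeros(c.shape[:2],bool); roi[240:300,370:440]=1
for b in blobs((c.max(2)<60)&roi): print(b[0],ray(g,b[0],115).round(1))
v=ray(g,[410.4,268.5],115)[0,:2]-ST; print('nut',-(np.arctan2(v[1],v[0])-yaw+np.radians(92)),np.hypot(*v))
togo(*wpose(0.1,50,z=150))
w=get_image('wrist'); k=w['color'].copy()
for a in(90,105,120):
    p=proj(w,[pegpose(a,z=105)[0]])[0]; print(a,p); cv2.drawMarker(k,tuple(int(v) for v in p.round()),(255,0,0) if a==105 else (0,255,0),0,10,1)
cv2.imwrite('pics/w4.png',k[:,:,::-1])
E
```

```text
[605.20767754  -0.81215357]
[410.1 268.4] [[ 563.9 -186.6  115. ]]
nut 0.10442628318072478 190.99987611171676
t 5.2 pos [613.7 134.4 189.8] F [-0.4  0.9 -0.5] w -0.1
shift tool [ 65.4  47.1 322. ] turn [-0.023  0.42   0.028]
90 [275.66279218 209.26653248]
105 [289.19011435 211.12767319]
120 [302.78171049 209.59325439]
```

View pics/w4.png

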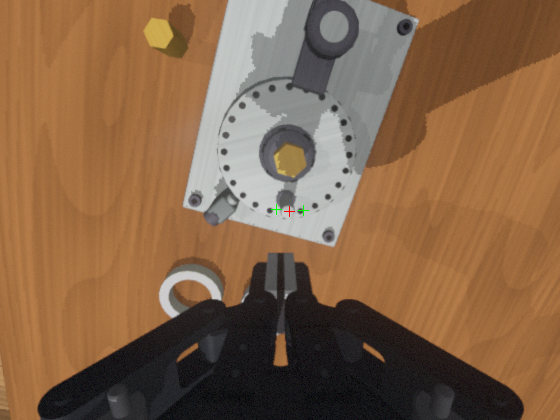

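The peg top (287,211) sits at the 105-degree mark, so the plate has settled in its fourth click. The wrench hasn't moved: nut at about 0.10, grip (564,-187). Going round to its far side.

>>> {"api": "play_rows", "payload": {
  "series": [
    [0.009,0,0.045,0,0,0,0],
    [0.009,0,0.045,0,0,0,0],
    [0.009,0,0.045,0,0,0,0],
    [0.009,0,0.045,0,0,0,0],
    [0.009,0,0.045,0,0,0,0],
    [0.009,0,0.045,0,0,0,0],
    [0,0,0.02,0,0.14,0,0],
    [0,0,0,0,0.14,0,0],
    [0,0,0,0,0.1,0,0],
    [0,0,0,0,0,0,0]
  ]
}}

```text
clock: 6.25
position: [610.7, -172.1, 174.7]
ee_rot: [-0.046, -0.694, 0.714, 0.088]
contact_force: [0.5, -0.0, -0.1]
gripper_width: 0.2
```

```bash
python3 -c "
from h import *
togo(*wpose(0.1,50,z=95))"
```

```text
t 6.25 pos [ 610.7 -172.1  174.7] F [ 0.5 -0.  -0.1] w 0.2
shift tool [-12.1  79.9  19.3] turn [-0.035  0.026  0.056]
```

>>> {"api": "play_rows", "payload": {
  "series": [
    [-0.008,0,0.015,-0.035,0.02,0.056,0],
    [-0.004,0.02,0.004,0,0,0,0],
    [0,0.02,0,0,0,0,0],
    [0,0.02,0,0,0,0,0],
    [0,0.015,0,0,0,0,0],
    [0,0,0,0,0,0,0]
  ]
}}

```text
clock: 6.85
position: [615.6, -191.9, 90.2]
ee_rot: [0.065, 0.705, -0.703, -0.072]
contact_force: [0.0, -0.3, -1.0]
gripper_width: 0.1
```

```bash
cat >> h.py <<'E'
def wst(a,back=27.5):
    s=read_state()['position']; v=s[:2]-ST; x=R.from_quat(read_state()['ee_rot']).as_matrix()[:2,0]
    v=v+back*x; print('contact-implied nut angle',-(np.arctan2(v[1],v[0])-yaw+np.radians(92)),'r',np.hypot(*v)); togo(*wpose(a,back))
E
python3 -c "
from h import *
wst(0.1)"
```

```text
contact-implied nut angle -0.025677764181564644 r 186.5400036233537
t 6.85 pos [ 615.6 -191.9   90.2] F [ 0.  -0.3 -1. ] w 0.1
shift tool [23.5 -4.6  3. ] turn [0.002 0.021 0.009]
```

>>> {"api": "play_rows", "payload": {
  "series": [
    [0.01,-0.003,0.002,0,0.02,0,0],
    [0.01,0,0.001,0,0,0,0],
    [0.01,0,0.001,0,0.05,0,0],
    [0.01,0,0.001,0,0.05,0,0],
    [0.01,0,0.001,0,0.05,0,0]
  ]
}}

```text
clock: 7.35
position: [573.9, -187.0, 98.1]
ee_rot: [0.135, 0.696, -0.695, -0.12]
contact_force: [7.3, -3.7, -4.9]
gripper_width: 0.1
```

```bash
python3 -c "
from h import *
wst(0.2)"
```

```text
contact-implied nut angle 0.19786456644294215 r 185.4280023321964
t 7.35 pos [ 573.9 -187.    98.1] F [ 7.3 -3.7 -4.9] w 0.1
shift tool [0.4 3.1 1.3] turn [ 0.005 -0.048 -0.02 ]
```

>>> {"api": "play_rows", "payload": {
  "series": [
    [0.01,0.003,0.001,0,0.04,0,0],
    [0.01,0.002,0.001,0,0.05,0,0],
    [0.01,0.001,0.001,0,0.05,0,0],
    [0.01,0.001,0.001,0,0.05,0,0],
    [0.01,0.001,0.001,0,0.05,0,0],
    [0.01,0.001,0.001,0,0.05,0,0]
  ]
}}

```text
clock: 7.95
position: [537.5, -173.1, 101.9]
ee_rot: [0.257, 0.672, -0.666, -0.195]
contact_force: [5.0, -7.5, -2.9]
gripper_width: -0.1
```

```bash
python3 -c "
from h import *
wst(0.5)"
```

```text
contact-implied nut angle 0.40686594407828913 r 179.5098209824178
t 7.95 pos [ 537.5 -173.1  101.9] F [ 5.  -7.5 -2.9] w -0.1
shift tool [16.7  5.2  9. ] turn [ 0.035 -0.038 -0.081]
```

>>> {"api": "play_rows", "payload": {
  "series": [
    [0.006,0.006,0.004,0.015,0,-0.04,0],
    [0.01,0.004,0.003,0.015,0.02,-0.03,0],
    [0.01,0.003,0.003,0,0.05,-0.01,0],
    [0.01,0.002,0.002,0,0.05,-0.01,0]
  ]
}}

```text
clock: 8.35
position: [519.5, -165.6, 99.9]
ee_rot: [0.279, 0.662, -0.65, -0.249]
contact_force: [4.8, -9.4, -1.2]
gripper_width: -0.3
```

```bash
python3 -c "
from h import *
wst(0.6)"
```

```text
contact-implied nut angle 0.5118283493416653 r 179.94866575377236
t 8.35 pos [ 519.5 -165.6   99.9] F [ 4.8 -9.4 -1.2] w -0.3
shift tool [15.6  4.1  8.3] turn [ 0.031 -0.05  -0.035]
```

>>> {"api": "play_rows", "payload": {
  "series": [
    [0.01,0.004,0.004,0.01,0.03,-0.02,0],
    [0.01,0.003,0.004,0.01,0.04,-0.02,0],
    [0.01,0.003,0.004,0,0.05,-0.02,0],
    [0.01,0.003,0.003,0,0.05,-0.01,0]
  ]
}}

```text
clock: 8.75
position: [497.2, -151.9, 98.8]
ee_rot: [0.323, 0.645, -0.618, -0.311]
contact_force: [2.2, -9.7, 1.7]
gripper_width: 0.1
```

```bash
cat >> h.py <<'E'
def look():
    g=get_image('top'); c=g['color']; K=(c.max(2)<60); K[:215]=0; K[:,:300]=0; K[:,460:]=0
    for b in blobs(K,60): print(b[0],b[1],ray(g,b[0],115).round(1))
    return g
E
python3 -c "
from h import *
wst(0.7); look()"
```

```text
contact-implied nut angle 0.6521972951142199 r 179.23386743754332
t 8.75 pos [ 497.2 -151.9   98.8] F [ 2.2 -9.7  1.7] w 0.1
shift tool [7.6 3.5 6.9] turn [ 0.041 -0.116 -0.001]
[417.7 295.4] [395, 285, 43, 17, 396] [[ 511.  -199.1  115. ]]
```

>>> {"api": "play_rows", "payload": {
  "series": [
    [0.01,0.003,0.004,0.01,0,-0.01,0],
    [0.01,0.003,0.004,0.01,0.02,-0.01,0],
    [0.008,0.002,0.003,0,0.02,-0.01,0]
  ]
}}

```text
clock: 9.1
position: [482.4, -138.9, 99.4]
ee_rot: [0.334, 0.641, -0.611, -0.323]
contact_force: [7.8, -10.5, -4.2]
gripper_width: 0.0
```

```bash
python3 -c "
from h import *
wst(0.75); g=look(); cv2.imwrite('pics/t5.png',cv2.resize(g['color'][210:330,280:440,::-1],None,fx=5,fy=5,interpolation=2))"
```

```text
contact-implied nut angle 0.7607543069822524 r 180.23194214146417
t 9.1 pos [ 482.4 -138.9   99.4] F [  7.8 -10.5  -4.2] w 0.0
shift tool [-2.6  4.2  4.9] turn [ 0.045 -0.102  0.004]
[399.5 308. ] [361, 294, 72, 27, 789] [[ 487.3 -162.   115. ]]
```

View pics/t5.png

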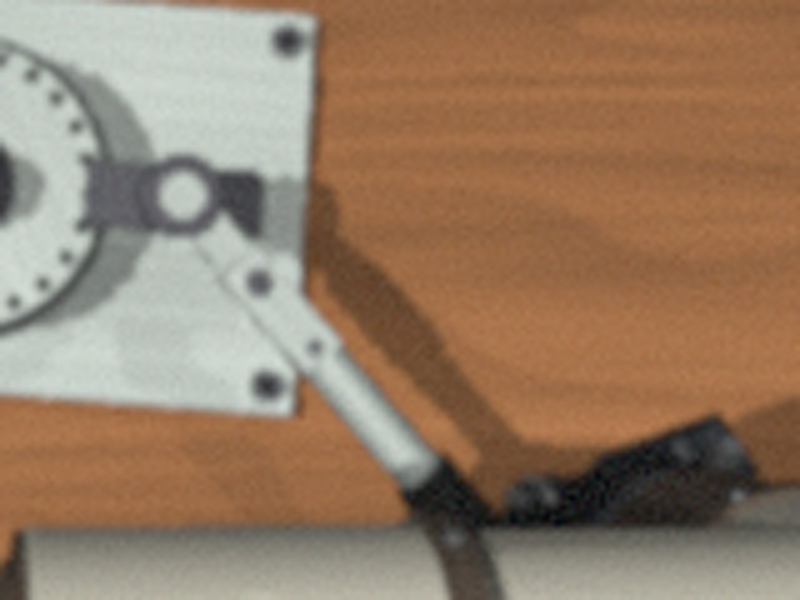

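The head, from stud (183,193) to pivot (260,282), and the handle tube are still in line at about -139 degrees. That puts the nut right at tight (0.75) with a push of 13-14 N and no fold yet. I'll go on in small steps.

>>> {"api": "play_rows", "payload": {
  "series": [
    [0.008,0.003,0.002,0.01,-0.02,0,0],
    [0.008,0.002,0.002,0.01,0,0,0]
  ]
}}

```text
clock: 9.35
position: [478.6, -134.2, 100.4]
ee_rot: [0.332, 0.64, -0.621, -0.308]
contact_force: [7.9, -17.2, -7.1]
gripper_width: 0.1
```

```bash
python3 -c "
from h import *
wst(0.8)"
```

```text
contact-implied nut angle 0.7942877124485559 r 180.96696312403327
t 9.35 pos [ 478.6 -134.2  100.4] F [  7.9 -17.2  -7.1] w 0.1
shift tool [1.  5.1 6.6] turn [ 0.039 -0.025 -0.019]
```

>>> {"api": "play_rows", "payload": {
  "series": [
    [0.008,0.003,0.002,0.01,0,0,0]
  ]
}}

```text
clock: 9.45
position: [476.2, -131.7, 99.8]
ee_rot: [0.334, 0.637, -0.624, -0.304]
contact_force: [7.7, -18.3, -3.1]
gripper_width: -0.1
```

```bash
python3 -c "
from h import *
wst(0.8)"
```

```text
contact-implied nut angle 0.8132834767277788 r 181.46215803184796
t 9.45 pos [ 476.2 -131.7   99.8] F [  7.7 -18.3  -3.1] w -0.1
shift tool [-2.4  4.7  6. ] turn [ 0.035 -0.022 -0.03 ]
```

>>> {"api": "play_rows", "payload": {
  "series": [
    [0.007,0.003,0.001,0.01,0,0,0]
  ]
}}

```text
clock: 9.55
position: [474.2, -129.5, 99.3]
ee_rot: [0.335, 0.634, -0.628, -0.302]
contact_force: [4.0, -17.4, 1.6]
gripper_width: -0.3
```

```bash
cat >> h.py <<'E'
def fold(): # pivot & tube from top image crop
    g=get_image('top'); c=g['color']
    # handle ridge: bright tube pixels near expected tube, at z=115
    d,_=wr(0.75); pv=ST+45*d
    hsv=cv2.cvtColor(c,cv2.COLOR_RGB2HSV); yy,xx=np.nonzero((hsv[:,:,1]<60)&(hsv[:,:,2]>90))
    P=ray(g,np.c_[xx,yy],115)[:,:2]; r=np.linalg.norm(P-pv,axis=1); a=np.arctan2(*(P-pv).T[::-1])
    rel=-(a-np.arctan2(d[1],d[0])); m=(r>50)&(r<92)&(abs(rel)<.45)
    print('fold est',np.median(rel[m]).round(3),m.sum()); return g
E
python3 -c "
from h import *
wst(0.8); g=fold(); cv2.imwrite('pics/t6.png',cv2.resize(g['color'][210:330,280:440,::-1],None,fx=5,fy=5,interpolation=2))"
```

```text
contact-implied nut angle 0.8296364078898701 r 181.79701643568492
t 9.55 pos [ 474.2 -129.5   99.3] F [  4.  -17.4   1.6] w -0.3
shift tool [-5.4  4.4  5.8] turn [ 0.029 -0.019 -0.039]
fold est 0.115 204
```

View pics/t6.png

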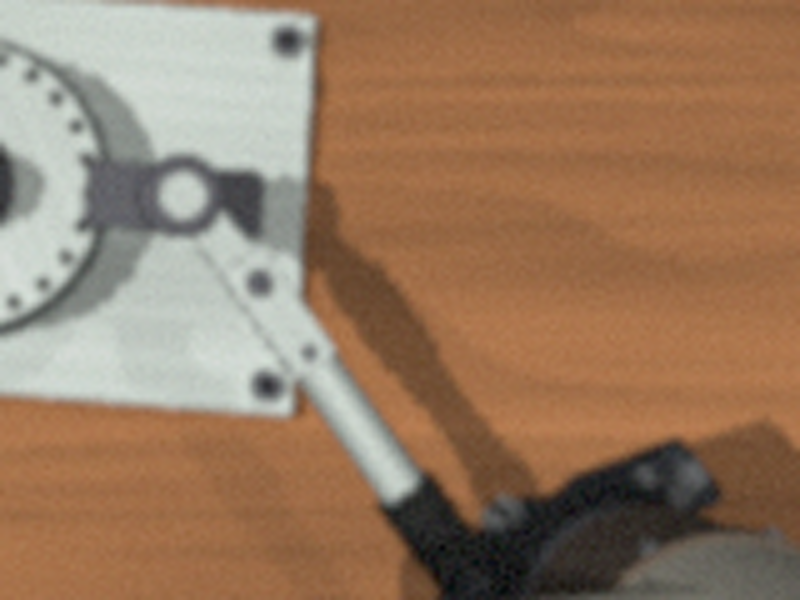

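Handle fold now shows: pivot (260,282) to tube end (405,498) is 56 degrees, against 50.8 before, so a fold of about 0.1. A little further for margin.

>>> {"api": "play_rows", "payload": {
  "series": [
    [0.006,0.002,0,0.01,0,0,0]
  ]
}}

```text
clock: 9.7
position: [472.2, -127.0, 99.7]
ee_rot: [-0.335, -0.631, 0.632, 0.3]
contact_force: [3.2, -15.4, -0.9]
gripper_width: -0.1
```

```bash
python3 -c "
from h import *
wst(0.8); g=fold()"
```

```text
contact-implied nut angle 0.847194074363939 r 182.10619357309716
t 9.7 pos [ 472.2 -127.    99.7] F [  3.2 -15.4  -0.9] w -0.1
shift tool [-8.5  5.   5.6] turn [ 0.021 -0.017 -0.046]
fold est 0.142 203
```

>>> {"api": "play_rows", "payload": {
  "series": [
    [0.006,0.002,0,0.01,0,0,0]
  ]
}}

```text
clock: 9.85
position: [469.7, -124.1, 99.7]
ee_rot: [-0.336, -0.628, 0.636, 0.299]
contact_force: [3.2, -12.4, 0.4]
gripper_width: -0.1
```

```bash
python3 -c "
from h import *
wst(0.8); g=fold()"
```

```text
contact-implied nut angle 0.8680024974653411 r 182.55939316018882
t 9.85 pos [ 469.7 -124.1   99.7] F [  3.2 -12.4   0.4] w -0.1
shift tool [-12.3   5.2   5.3] turn [ 0.013 -0.016 -0.052]
fold est 0.172 206
```

>>> {"api": "play_rows", "payload": {
  "series": [
    [0.004,0.002,0,0.01,0,0,0]
  ]
}}

```text
clock: 10.0
position: [468.1, -122.2, 99.7]
ee_rot: [-0.336, -0.625, 0.639, 0.298]
contact_force: [2.1, -10.4, 1.0]
gripper_width: 0.3
```

```bash
python3 -c "
from h import *
wst(0.8); g=fold()"
```

```text
contact-implied nut angle 0.8813712300824359 r 182.88215614447742
t 10.0 pos [ 468.1 -122.2   99.7] F [  2.1 -10.4   1. ] w 0.3
shift tool [-14.7   5.5   5.1] turn [ 0.006 -0.015 -0.056]
fold est 0.192 205
```

It has given: fold about 0.19, and the force fell from 20 to 10 N. Backing off.

>>> {"api": "play_rows", "payload": {
  "series": [
    [-0.008,0,0,0,0,0,0],
    [-0.008,0,0,0,0,0,0],
    [-0.008,0,0,0,0,0,0],
    [-0.01,0,0,0,0,0,0],
    [-0.015,0,0,0,0,0,0],
    [-0.02,0,0,0,0,0,0],
    [-0.02,0,0,0,0,0,0],
    [0,0,0,0,0,0,0]
  ]
}}

```text
clock: 10.85
position: [526.5, -198.2, 113.2]
ee_rot: [-0.34, -0.628, 0.637, 0.29]
contact_force: [0.1, 0.3, -0.1]
gripper_width: 0.2
```

```bash
python3 -c "
from h import *
wst(0.75); g=fold()"
```

```text
contact-implied nut angle 0.3823425675174965 r 199.62822305121648
t 10.85 pos [ 526.5 -198.2  113.2] F [ 0.1  0.3 -0.1] w 0.2
shift tool [72.6 13.2  4.6] turn [ 0.019 -0.059 -0.07 ]
fold est 0.071 594
```

Clear of it. I'll lift and check.

>>> {"api": "play_rows", "payload": {
  "series": [
    [-0.01,-0.03,0,0,0,0,0],
    [0,-0.04,0.03,0,0,0,0],
    [0,-0.04,0.04,0,0,0,0],
    [0,0,0.04,0,0,0,0],
    [0,0,0.04,0,0,0,0],
    [0,0,0,0,0,0,0]
  ]
}}

```text
clock: 11.5
position: [401.3, -288.0, 220.7]
ee_rot: [-0.336, -0.629, 0.638, 0.29]
contact_force: [0.7, 0.1, -0.0]
gripper_width: 0.0
```

```bash
python3 -c "
from h import *
wst(0.75); g=fold(); look(); cv2.imwrite('pics/t7.png',cv2.resize(g['color'][160:340,160:440,::-1],None,fx=2.8,fy=2.8,interpolation=2))"
```

```text
contact-implied nut angle 0.5786549545590751 r 345.0578375281082
t 11.5 pos [ 401.3 -288.   220.7] F [ 0.7  0.1 -0. ] w 0.0
shift tool [  74.7  123.8 -148. ] turn [ 0.016 -0.053 -0.064]
fold est 0.023 203
[380.2 323. ] [361, 302, 38, 41, 484] [[ 459.1 -123.   115. ]]
[422.  390.1] [409, 365, 33, 55, 751] [[ 331.7 -198.8  115. ]]
```

View pics/t7.png

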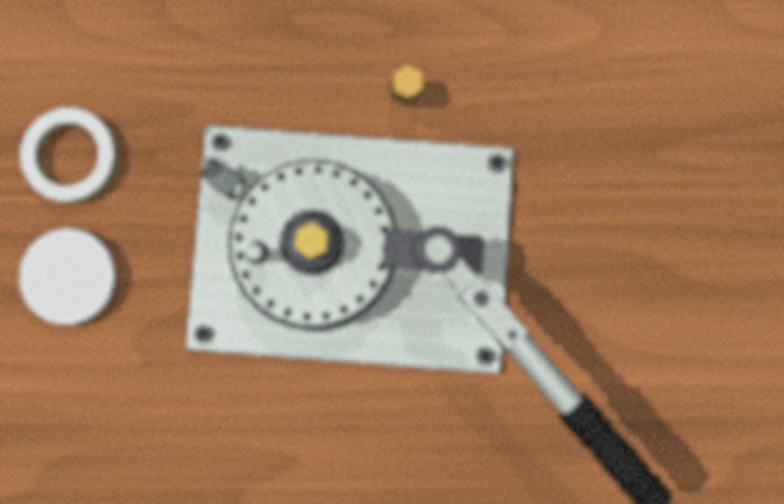

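The final view shows the wrench straight: the grip at (459,-123) is 190 mm from the stud at -140 degrees, and tight is -139.6. The peg is at px (251,249.6), against (250.5,249.7) predicted for 105 degrees. The tin, tape and spare blank haven't moved.

```bash
python3 -c "
from bench import *
print(job_done())"
```

```text
the job is handed in; nothing more can be done
None
```

The job is done and handed in at about 11.5 s of the 48 s allowed.

- **Index plate:** I guided the peg clockwise between loosely set fingers. In the last picture its top is within 1 pixel of the place four clicks should bring it to (105 degrees), with nothing touching it.
- **Wrench:** I pushed the grip clockwise with shut fingers. The nut came tight at about 0.75 rad and the handle gave at about 18–20 N. That is slightly above the 17–18 N given, but I was pushing about 7 mm inside mid grip and rubbing on it. I stopped at a fold of about 0.19 rad, with the force down to about 10 N, and backed off.
- **After release:** The grip lies at -140.1 degrees, 190 mm from the stud; straight and tight would be -139.6 degrees and 188 mm. The rough fold estimate from the image reads 0.02 rad, which is within its error, so I take the handle as straight.
- **Other things:** The tin, the tape and the spare blank look unmoved in the last picture; I did not measure them. The arm ended clear of everything. The highest contact force I read was about 20 N.

One thing went less smoothly: while turning the plate, the tool lagged and drifted about 4 mm inward towards the collet nose. I corrected it before going on, with only about 3 N of contact force showing.

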